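Sweep the sawn offcuts into the offcut tray

ROBOT

A 7-joint arm with a two-finger parallel gripper is mounted at the origin on the work surface. World frame = base frame: x ahead of the robot, y to its left, z up, the work surface at z = 0. Lengths are in mm, angles in rad, forces in N, time in s.
With the tool pointing down it reaches from about 350 to 900 mm from the base axis. Payload 19.9 kg.
Tool frame: the origin (TCP) lies on the front face of the gripper's body, between the roots of the fingers; the fingertips stand 97 mm ahead of it and the grasp point (between the pads) lies 78 mm ahead of it; z points along the fingers, y is the line along which they close (so a half turn about z gives the same grasp; the last joint's range is limited). The gripper opens to 94 mm and grips with 3 to 60 N. Pads are 16 mm wide; open, the fingers measure 119 mm over their backs; the gripper's body (75 mm by 177 mm) begins 78 mm behind the grasp point.
Start: joints at [-1.153, 0.417, -0.01, 1.614, 0.005, 1.111, -0.053], TCP at [276.782, 560.357, 302.625] pointing down, gripper open.
Joint ranges: [-2.81, 2.81], [-0.39, 2.02], [-1.27, 1.25], [0.06, 2.57], [-1.19, 4.33], [0.19, 2], [-2.82, 2.82]. Speed limits (rad/s): [1.89, 1.89, 2.39, 2.39, 3.01, 3.01, 3.01].

INTERFACE

Orientations are given as a unit quaternion [w, x, y, z].
In Python, from cell import robot gives the robot as it stands. The module is installed in compiled form; this text tells all that it offers.
- The arm moves only by the tool move_arm, never from a script. Its argument "steps" is a list that holds one entry, the list of rows, each a list of 7 numbers: the turn, a rotation vector about the tool's x, y, z in degrees, then the shift along the tool's x, y, z in cm, then the finger opening in cm, from 0 to 9.4. In form: [[[rx, ry, rz, dx, dy, dz, hand], ...]]. A call has exactly 8 rows; each row shifts and turns the commanded pose from where the row before left it, along the tool's axes as they then stand; what a row does not reach is not made up. A row lasts 1/12 s, in which the tool goes at most 41.7 mm and 7.16 degrees, less where a joint would pass 70% of its speed; a pose out of reach is approached as far as the arm can. A call is refused whole if a number of a shift passes 4.17 or a number of a turn 7.16, either way. A call with a gripper value outside its range is refused whole. The fingers move at their own pace and stop on an object; the grip force is fixed at half the most. Time passes only in rows, so rows that do not move let the fingers close, or fill a call up. It gives the time, the measured TCP pose, the force, the opening and the grip force at its end, in the units of the state.
- robot.get_state(): the state, without advancing time (a new reading comes with each control period).
- robot.read_camera(name): name is "scene" or "top"; returns the picture (400x640x3 uint8, red, green, blue); there is no depth.
- robot.camera_model(name): a dict with "K" (3x3 intrinsics, pixels), "distortion" ([k1, k2, p1, p2, k3] as OpenCV has them; the pictures are not rectified), "xyz" and "orientation" of the camera in the world. Camera axes: x right, y down, z forward; pixel columns grow to the right and rows downward; lengths in mm; the calibration is good to about 2 mm. A picture is of the moment at which its call begins. camera_model takes no time and is no camera call.
- robot.hand_in(): hands the job in; it is judged then, once.
Trained networks look in the newest picture that a camera, given by its name, has taken for a name from the list of things; names that differ only in an ending like _2 or _b are one class to them, and where a whole thing is asked for, a point or a joint stands for the part that bears it (a point fixed in the world has none). Each returns a list of dicts, best first, with "conf" (0 to 1); they miss things now and then, are a little off and sometimes report something else, mostly with a low value. They report only what shows in the picture. A call takes as long as a camera call.
- robot.silhouettes(camera, name): "pixels" (400x640 bool, what is visible of it) and "rect" ([left, top, right, bottom] in pixels, round what is visible of it).
- robot.place_of(camera, name): "uv" ([column, row] in pixels: a listed point, or the origin of a listed thing).
The state is a dict: "t": time; "joint_positions": joint angles; "qd": joint speeds; "effort": joint torques, N m; "tool_pos": TCP position; "eef_rot": TCP orientation; "wrist_force": force on the tool from outside, world axes, zero at the start; "wrist_torque": the same for the moment, N m; "grip_width": finger opening in mm; "grasp_force": force on a finger pad.
Only numpy, scipy, OpenCV 4.12 (cv2) and the standard library are available. Lean on these libraries where they do the work, as an engineer would, in place of code of your own. Each camera call takes 0.05 s, during which the arm holds its last target. There are 200 camera calls.

TASK

Clear the bench: using the fingertips like a broom, sweep the three rectangular steel offcuts along the bench through the open mouth of the three-sided offcut tray, so that each lies flat and right inside it. Push them only, never lift or carry them, and leave the round finished parts standing among them and everything else on the bench where they are.

Things in the scene. Friction and masses are not known exactly. Their poses are not given: they have to be found in the camera images.
- tray: fixed three-sided sheet steel tray on the left, walls 35 mm high, 4 mm thick; the bench (z = 0) is its floor, no lip. Inside 240 mm wide (own x) by 140 mm deep (own y); origin: centre of the inside, on the bench. The open mouth faces own -y (line at own y = -0.070), roughly the robot's right; back wall at own y = +0.070, side walls at own x = -0.120, +0.120. The offcuts lie in front of the mouth.
- offcut_a_center (a point): centre of a loose sawn-off block of square-cornered steel bar lying flat, 30 mm (own x) by 30 mm (own y), 20 mm high; this point is 10 mm above the bench. About 0.14 kg.
- offcut_b_center (a point): centre of a loose sawn-off block of square-cornered steel bar lying flat, 36 mm (own x) by 30 mm (own y), 20 mm high; this point is 10 mm above the bench. About 0.17 kg.
- offcut_c_center (a point): centre of a loose sawn-off block of square-cornered steel bar lying flat, 42 mm (own x) by 30 mm (own y), 20 mm high; this point is 10 mm above the bench. About 0.20 kg.
- bushing_a: a finished round steel bushing standing on end, 32 mm across, 18 mm hole, 26 mm tall, among the offcuts; origin at the centre of its underside. Not to be disturbed.
- bushing_b: a second bushing like bushing_a, beyond or behind the offcuts. Not to be disturbed.
- shaft: a finished stepped round steel shaft standing upright, 34 mm across at its foot (20 mm high), 20 mm above that, 50 mm tall; origin at the centre of its underside. Not to be disturbed.
- oil: white plastic oil bottle, 56 mm across, 150 mm tall, standing behind the work; origin at the centre of its underside. Not to be disturbed.
- hammer: hammer lying on the bench to the right of the work, handle along its own x axis; origin on its underside. Not to be disturbed.
- square: steel try square lying flat at the back of the bench, stock 80 mm, blade 100 mm; origin under the middle of the stock. Not to be disturbed.
- clamp: green screw clamp lying flat to the left of the tray, bar 160 mm, jaws 80 mm; origin under the middle of the bar. Not to be disturbed.

How it is judged:
By the outcome, as a careful person would: the job done as asked, in the order asked, and still so for the second after the job is handed in, with the robot touching nothing.
It also fails if it takes over 61 s, if anything falls off the work surface, if the arm or the gripper's body presses on something with over 40 N, if the wrist force passes 120 N, or if a joint passes its speed limit or range.

## Working session

There is one attempt and no reset: what is moved stays moved. The work goes in short steps, Python scripts to look and compute and a tool call to move; the robot and the scene stay as the last step left them, time stands still between calls to the robot, and variables do not carry over. Pictures are saved under pics/ and viewed, at most 10 in all, crops included, and the job is handed in when it is done.

Besides the shell and the picture viewer there is one more tool, called after "Emit:" as a command line: name --argument value ..., lists and objects as JSON in quotes. move_arm: Moves the arm, as the interface text tells. Its arguments: {"type":"object","properties":{"steps":{"type":"array","items":{"type":"array","items":{"type":"array","items":{"type":"number"}}}}},"required":["steps"]}

```bash
mkdir -p pics
cat > h.py <<'E'
from cell import robot
import numpy as np, cv2
from scipy.spatial.transform import Rotation as R
def ray(cam,uv,z):
    m=robot.camera_model(cam); K=np.array(m["K"]); d=np.array(m["distortion"])
    q=m["orientation"]; Rm=R.from_quat([q[1],q[2],q[3],q[0]]).as_matrix()
    p=cv2.undistortPoints(np.array(uv,float).reshape(-1,1,2),K,d).reshape(-1,2)
    r=np.c_[p,np.ones(len(p))]@Rm.T; o=np.array(m["xyz"])
    return o+r*((z-o[2])/r[:,2])[:,None]
def save(cam,name):
    im=robot.read_camera(cam); cv2.imwrite(f"pics/{name}.png",im[:,:,::-1]); return im
E
python3 - <<'E'
from h import *
np.set_printoptions(precision=1,suppress=True)
for c in("top","scene"):
    save(c,c+"0"); print(c,robot.camera_model(c)["xyz"])
    for n,z in [("offcut_a_center",10),("bushing_a",0),("shaft",0),("tray",0),("oil",0),("hammer",0)]:
        for d in robot.place_of(c,n): print(n,round(d["conf"],2),np.array(d["uv"]),ray(c,d["uv"],z)[0])
for d in robot.silhouettes("top","offcut_a_center"):
    cn=cv2.findContours(d["pixels"].astype(np.uint8),0,2)[0]; c=max(cn,key=cv2.contourArea)
    w=ray("top",c.reshape(-1,2),20)[:,:2]; print(round(d["conf"],2),cv2.minAreaRect(w.astype(np.float32)))
s=robot.get_state();print(s["t"],s["tool_pos"],s["eef_rot"],s["grip_width"])
print(R.from_quat(np.roll(s["eef_rot"],-1)).as_matrix())
E
```

```text
top [ 405.1   33.6 1250.4]
offcut_a_center 0.6 [294.7 179.3] [678.2  94.3  10. ]
bushing_a 0.44 [304.9 242.5] [481.5  60.8   0. ]
bushing_a 0.41 [361.9 174.1] [ 698.6 -118.     0. ]
shaft 0.55 [336.7 198.8] [618.7 -37.8   0. ]
shaft 0.51 [356.5 243.9] [477.9 -98.3   0. ]
tray 0.6 [224.1 212.8] [572.6 312.7   0. ]
tray 0.24 [429.1 177.3] [ 689.4 -331.2    0. ]
oil 0.72 [427.8 174. ] [ 700.1 -327.5    0. ]
hammer 0.81 [455.  254.6] [ 446.6 -400.8    0. ]
scene [1534.5  326.3 1124.2]
offcut_a_center 0.48 [329.3 232.7] [681.3  87.1  10. ]
bushing_a 0.49 [264.5 223.8] [ 696.  -122.3    0. ]
bushing_a 0.49 [407.6 222.3] [564.8 311.2   0. ]
bushing_a 0.47 [339.4 185.6] [467.3  62.2   0. ]
shaft 0.48 [294.9 181.5] [490.2 -90.3   0. ]
tray 0.25 [300.6 208.1] [601.2 -33.    0. ]
tray 0.22 [264.9 221.9] [ 688.3 -124.     0. ]
oil 0.7 [209.8 213.8] [ 705.8 -308.4    0. ]
oil 0.6 [467.5 237.2] [573.2 496.4   0. ]
hammer 0.6 [218.  152.2] [ 423.8 -411.8    0. ]
hammer 0.19 [210.8 211.3] [ 695.1 -310.     0. ]
0.75 [276.8 560.4 302.6] [ 0.   0.2  1.  -0. ] 93.8755783621119
[[-0.9  0.4  0. ]
 [ 0.4  0.9 -0. ]
 [-0.  -0.  -1. ]]
```

View pics/top0.png

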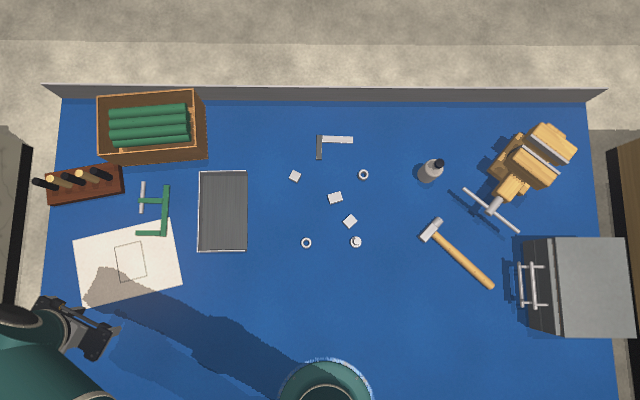

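View pics/scene0.png

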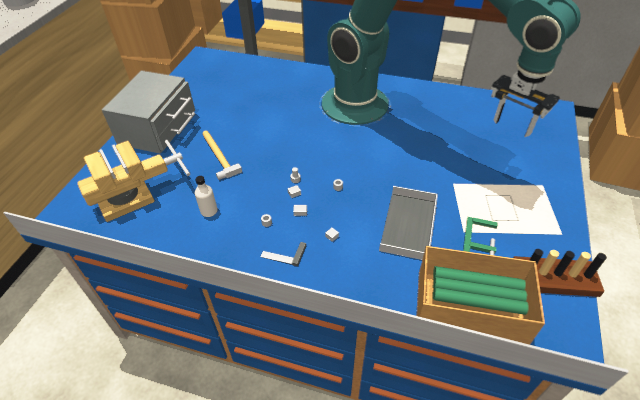

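Top view: offcuts at about (295,176), (336,198) and (350,221). Bushings are at (306,243) and (363,174), the shaft at (356,242). The tray spans columns 198–246, rows 171–251, with its mouth on the right. Next I segment these in the top picture.

Run:
```python
from h import *
np.set_printoptions(precision=1,suppress=True)
im=cv2.imread("pics/top0.png"); 
crop=im[150:270,180:390]; cv2.imwrite("pics/crop0.png",cv2.resize(crop,(798,456),interpolation=cv2.INTER_CUBIC))
big=cv2.resize(im,None,fx=4,fy=4,interpolation=cv2.INTER_CUBIC)
m=((big[:,:,2]>120)).astype(np.uint8); m[:600]=0;m[1080:]=0;m[:,:1040]=0;m[:,1560:]=0
for c in cv2.findContours(m,0,2)[0]:
    if cv2.contourArea(c)<300: continue
    uv=(c.reshape(-1,2)-1.5)/4
    w=ray("top",uv,20)[:,:2]; (cx,cy),(a,b),t=cv2.minAreaRect(w.astype(np.float32)); print(uv.mean(0),"c",round(cx,1),round(cy,1),"size",round(a,1),round(b,1),round(t,1))
# tray corners
print(ray("top",[[198,171],[247,171.5],[198,251],[246,251]],35)[:,:2])
for c in ("top","scene"):
  for n in ("offcut_b_center","offcut_c_center","shaft"):
    robot.read_camera(c)
    for d in robot.place_of(c,n): print(c,n,round(d["conf"],2),np.array(d["uv"]),ray(c,d["uv"],10 if "off" in n else 0)[0])
print(robot.get_state()["t"],robot.get_state()["eef_rot"])
```

```text
[305.4 242. ] c 480.7 57.5 size 31.7 30.3 0.4
[355.3 241.2] c 484.2 -93.6 size 33.4 34.0 85.9
[349.6 222.1] c 547.2 -76.0 size 31.0 36.8 42.2
[334.9 197.6] c 621.1 -30.9 size 32.3 43.3 17.2
[295.  175.9] c 688.2 94.6 size 31.1 31.5 63.3
[363.1 173.6] c 694.7 -119.5 size 29.7 32.1 89.3
[[696.9 389.8]
 [696.3 240. ]
 [453.1 377.3]
 [453.5 235.2]]
top offcut_b_center 0.46 [348.6 224.2] [537.7 -73.6  10. ]
top shaft 0.46 [355.7 242.5] [482.2 -95.9   0. ]
scene offcut_b_center 0.53 [291.6 188.3] [533.1 -86.9  10. ]
scene offcut_c_center 0.45 [298.9 208.1] [611.  -35.1  10. ]
scene shaft 0.69 [216.1 156.6] [ 447.7 -408.1    0. ]
scene shaft 0.46 [294.9 181.6] [490.7 -90.1   0. ]
1.35 [ 0.   0.2  1.  -0. ]
```

View pics/crop0.png

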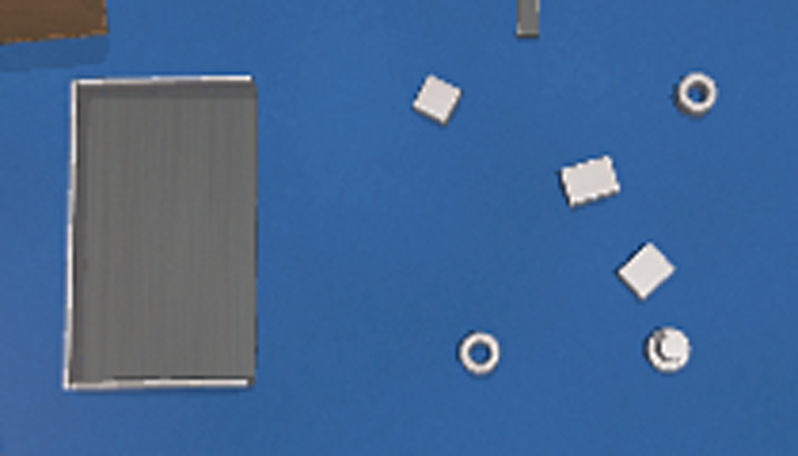

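Emit:
move_arm --steps '[[[0,0,7,0,0,0,1.5],[0,0,7,0,0,0,1.5],[0,0,7,0,0,0,1.5],[0,0,7,0,0,0,1.5],[0,0,7,0,0,0,1.5],[0,0,7,0,0,0,1.5],[0,0,7,0,0,0,1.5],[0,0,7,0,0,0,1.5]]]'

```text
t: 2.02
tool_pos: [276.7, 560.4, 302.6]
eef_rot: [0.0, 0.66, 0.751, -0.0]
wrist_force: [1.4, 1.2, 0.7]
grip_width: 43.9
grasp_force: 0.0
```

```bash
cat > go.py <<'E'
import sys
from h import *
s=robot.get_state(); M=R.from_quat(np.roll(s["eef_rot"],-1)).as_matrix(); p=np.array(s["tool_pos"])
print("t",round(s["t"],2),p.round(1),"yawx",round(np.degrees(np.arctan2(M[1,0],M[0,0])),2),"zax",M[:,2].round(3),"g",round(s["grip_width"],1),"F",np.round(s["wrist_force"],1))
a=list(map(float,sys.argv[1:]))
if len(a)>=3:
    print("tool shift mm",(M.T@(np.array(a[:3])-p)).round(1))
E
python3 go.py 692 56 180
```

```text
t 2.02 [276.7 560.4 302.6] yawx 97.37 zax [-0. -0. -1.] g 43.9 F [1.4 1.2 0.7]
tool shift mm [-553.5  347.1  122.7]
```

Emit:
move_arm --steps '[[[0,0,0,-2.7,1.7,0,1.5],[0,0,0,-2.7,1.7,0,1.5],[0,0,0,-2.7,1.7,0,1.5],[0,0,0,-2.7,1.7,0,1.5],[0,0,0,-2.7,1.7,0,1.5],[0,0,0,-2.7,1.7,0,1.5],[0,0,0,-2.7,1.7,0,1.5],[0,0,0,-2.7,1.7,0,1.5]]]'

```text
t: 2.68
tool_pos: [441.3, 363.3, 302.8]
eef_rot: [-0.0, 0.658, 0.753, 0.0]
wrist_force: [-0.2, -0.3, -0.2]
grip_width: 14.9
grasp_force: 0.0
```

Emit:
move_arm --steps '[[[0,0,0,-2.7,1.7,1,1.5],[0,0,0,-2.7,1.7,1,1.5],[0,0,0,-2.7,1.7,1,1.5],[0,0,0,-2.7,1.7,1,1.5],[0,0,0,-2.7,1.7,1,1.5],[0,0,0,-2.7,1.7,1,1.5],[0,0,0,-2.7,1.7,1,1.5],[0,0,0,0,0,0,1.5]]]'

```text
t: 3.35
tool_pos: [586.4, 187.0, 231.0]
eef_rot: [0.001, 0.66, 0.751, -0.001]
wrist_force: [0.3, -0.8, 0.5]
grip_width: 14.8
grasp_force: 0.0
```

```bash
python3 go.py 692 56 103
```

```text
t 3.35 [586.4 187.  231. ] yawx 97.33 zax [-0.    -0.003 -1.   ] g 14.8 F [ 0.3 -0.8  0.5]
tool shift mm [-143.    88.1  128.4]
```

Emit:
move_arm --steps '[[[0,0,0,-2.4,1.5,0.4,1.5],[0,0,0,-2.4,1.5,0.4,1.5],[0,0,0,-2.4,1.5,0.4,1.5],[0,0,0,-2.4,1.5,0.4,1.5],[0,0,0,-2.4,1.5,0.4,1.5],[0,0,0,-2.3,1.3,0.4,1.5],[0,0,0,0,0,1.5,1.5],[0,0,0,0,0,1.5,1.5]]]'

```text
t: 4.02
tool_pos: [690.9, 61.7, 178.2]
eef_rot: [0.001, 0.659, 0.752, 0.0]
wrist_force: [0.1, 0.4, -0.5]
grip_width: 14.9
grasp_force: 0.0
```

```bash
python3 go.py 692 56 103
python3 - <<'E'
from h import *
im=save("scene","s1"); cv2.imwrite("pics/s1c.png",cv2.resize(im[120:280,220:480,::-1],(780,480),interpolation=cv2.INTER_CUBIC))
E
```

```text
t 4.02 [690.9  61.7 178.2] yawx 97.58 zax [ 0.001 -0.001 -1.   ] g 14.9 F [ 0.1  0.4 -0.5]
tool shift mm [-5.8  0.2 75.3]
```

View pics/s1c.png

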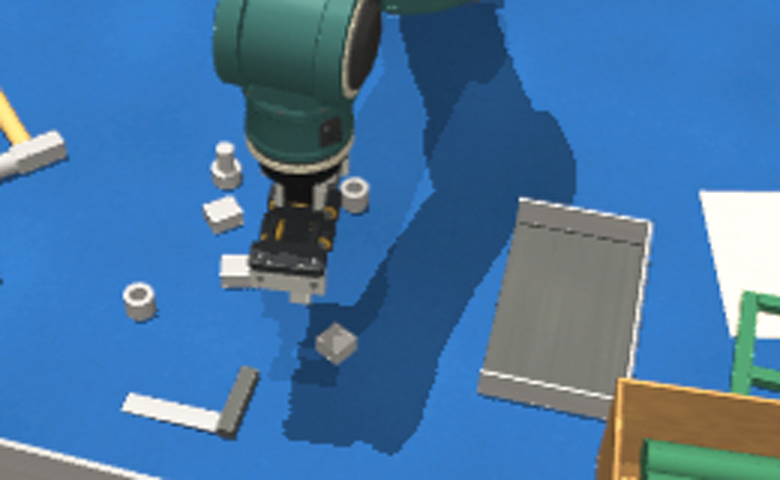

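Emit:
move_arm --steps '[[[0,0,0,-0.3,0,1.5,1.5],[0,0,0,-0.2,0,1.5,1.5],[0,0,0,0,0,1.5,1.5],[0,0,0,0,0,1.5,1.5],[0,0,0,0,0,1.1,1.5],[0,0,0,0,0,0.3,1.5],[0,0,0,0.5,0,0,1.5],[0,0,0,0.5,0,0,1.5]]]'

```text
t: 4.73
tool_pos: [689.8, 68.5, 105.0]
eef_rot: [0.0, 0.658, 0.753, 0.0]
wrist_force: [-0.5, -0.4, 0.4]
grip_width: 15.0
grasp_force: 0.0
```

Emit:
move_arm --steps '[[[0,0,0,0.6,0,0,1.5],[0,0,0,0.8,0,0,1.5],[0,0,0,1,0,0,1.5],[0,0,0,1,0,0,1.5],[0,0,0,1,0,0,1.5],[0,0,0,1,0,0,1.5],[0,0,0,1,0,0,1.5],[0,0,0,0.6,0,0,1.5]]]'

```text
t: 5.4
tool_pos: [679.9, 139.6, 104.7]
eef_rot: [-0.0, 0.657, 0.753, 0.0]
wrist_force: [-0.8, -0.7, 1.9]
grip_width: 15.0
grasp_force: 1.1
```

```bash
python3 go.py 662 287 103
python3 - <<'E'
from h import *
im=save("scene","s2"); cv2.imwrite("pics/s2c.png",cv2.resize(im[120:280,220:480,::-1],(780,480),interpolation=cv2.INTER_CUBIC))
E
```

```text
t 5.4 [679.9 139.6 104.7] yawx 97.78 zax [-0.  0. -1.] g 15.0 F [-0.8 -0.7  1.9]
tool shift mm [148.4   2.2   1.7]
```

View pics/s2c.png

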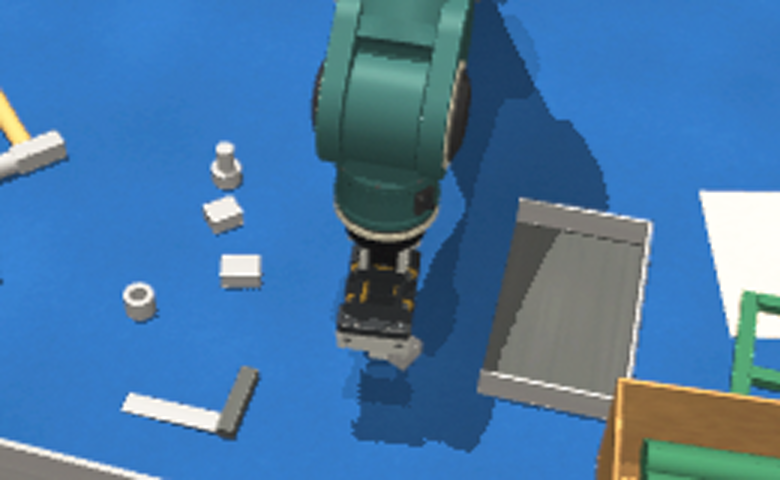

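A is in front of the fingers at crop (403,352), heading for the tray. I keep pushing.

Emit:
move_arm --steps '[[[0,0,0,0.7,0,0,1.5],[0,0,0,1,0,0,1.5],[0,0,0,1,0,0,1.5],[0,0,0,1,0,0,1.5],[0,0,0,1,0,0,1.5],[0,0,0,1,0,0,1.5],[0,0,0,1,0,0,1.5],[0,0,0,0.8,0,0,1.5]]]'

```text
t: 6.12
tool_pos: [669.8, 213.6, 104.6]
eef_rot: [-0.0, 0.658, 0.753, 0.0]
wrist_force: [0.8, -0.4, 1.1]
grip_width: 15.0
grasp_force: 0.5
```

```bash
python3 go.py 662 287 103
python3 - <<'E'
from h import *
im=save("scene","s3"); cv2.imwrite("pics/s3c.png",cv2.resize(im[120:280,220:480,::-1],(780,480),interpolation=cv2.INTER_CUBIC))
E
```

```text
t 6.12 [669.8 213.6 104.6] yawx 97.75 zax [-0.  0. -1.] g 15.0 F [ 0.8 -0.4  1.1]
tool shift mm [73.8  2.2  1.6]
```

View pics/s3c.png

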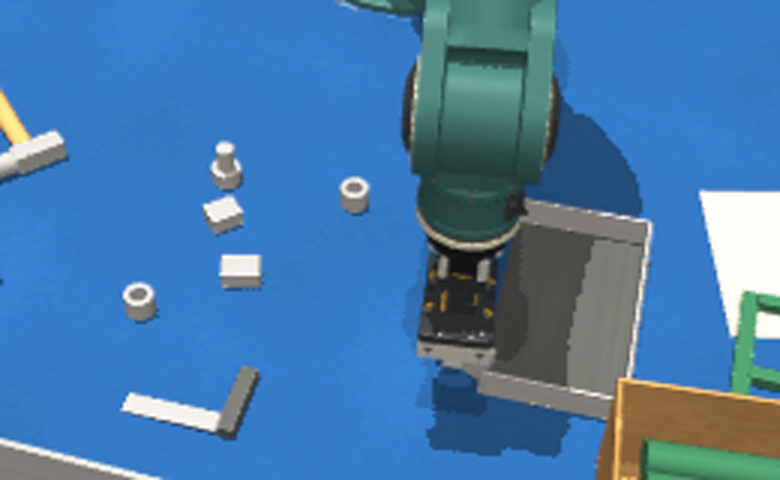

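Run:
```python
from h import *
im=save("top","t3"); cv2.imwrite("pics/t3c.png",cv2.resize(im[150:270,180:390,::-1],(798,456),interpolation=cv2.INTER_CUBIC))
```

```text
(no output)
```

View pics/t3c.png

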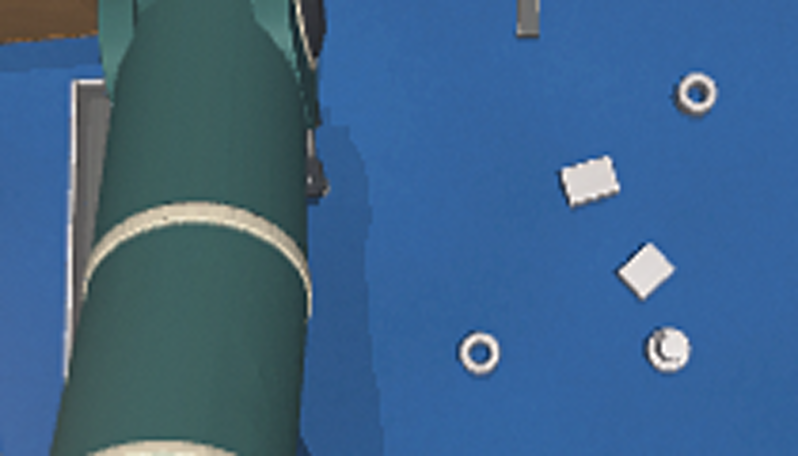

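The arm hides A from the top. C and B, the bushings and the shaft are all where they were. I continue the push with a slight bias away from the far tray wall.

Emit:
move_arm --steps '[[[0,0,0,0.6,-0.1,0,1.5],[0,0,0,1,-0.1,0,1.5],[0,0,0,1,-0.1,0,1.5],[0,0,0,1,-0.1,0,1.5],[0,0,0,1,-0.1,0,1.5],[0,0,0,1,-0.1,0,1.5],[0,0,0,0.9,0,0,1.5],[0,0,0,0.5,0,0,1.5]]]'

```text
t: 6.88
tool_pos: [654.3, 282.4, 104.6]
eef_rot: [-0.0, 0.657, 0.754, 0.0]
wrist_force: [0.7, -0.1, 0.2]
grip_width: 14.8
grasp_force: 0.6
```

Emit:
move_arm --steps '[[[0,0,0,0,0,0,1.5],[0,0,0,-0.5,0,0,1.5],[0,0,0,-0.8,0,0,1.5],[0,0,0,0,0,-1.5,1.5],[0,0,0,0,0,-3,1.5],[0,0,0,-1,0,-3,1.5],[0,0,2,-3,-0.5,0,1.5],[0,0,2,-3,-0.5,0,1.5]]]'

```text
t: 7.55
tool_pos: [655.8, 196.5, 182.9]
eef_rot: [0.001, 0.684, 0.729, 0.002]
wrist_force: [0.4, -1.7, 0.1]
grip_width: 14.8
grasp_force: 0.0
```

```bash
python3 go.py 623 -75 180
```

```text
t 7.55 [655.8 196.5 182.9] yawx 93.68 zax [ 0.004  0.002 -1.   ] g 14.8 F [ 0.4 -1.7  0.1]
tool shift mm [-268.8  -50.2    2.3]
```

Emit:
move_arm --steps '[[[0,0,0,-3,-0.6,0,1.5],[0,0,0,-3.5,-0.6,0,1.5],[0,0,0,-3.5,-0.6,0,1.5],[0,0,0,-3.5,-0.6,0,1.5],[0,0,0,-3.5,-0.6,0,1.5],[0,0,0,-3.5,-0.6,0,1.5],[0,0,0,-3.5,-0.6,0,1.5],[0,0,0,-2.5,-0.6,0,1.5]]]'

```text
t: 8.22
tool_pos: [623.6, -75.0, 181.2]
eef_rot: [0.001, 0.685, 0.728, 0.0]
wrist_force: [0.6, 0.1, -0.1]
grip_width: 14.6
grasp_force: 0.0
```

```bash
python3 go.py 623 -77 103
python3 - <<'E'
from h import *
im=save("top","t4"); 
big=cv2.resize(im[:,:,::-1],None,fx=4,fy=4,interpolation=cv2.INTER_CUBIC)
m=((big[:,:,2]>120)).astype(np.uint8); m[:600]=0;m[1080:]=0;m[:,:740]=0;m[:,1560:]=0
for c in cv2.findContours(m,0,2)[0]:
    if 300<cv2.contourArea(c)<3500:
        w=ray("top",(c.reshape(-1,2)-1.5)/4,20)[:,:2]; print(cv2.minAreaRect(w.astype(np.float32)))
for cam in("top","scene"):
    robot.read_camera(cam)
    for n in("offcut_a_center",):
        for d in robot.place_of(cam,n): print(cam,round(d["conf"],2),np.round(d["uv"]),ray(cam,d["uv"],10)[0].round(0))
im=save("scene","s4");cv2.imwrite("pics/s4c.png",np.vstack([cv2.resize(i[:,:,::-1],(720,290)) for i in (im[160:270,200:470],cv2.imread("pics/t4.png")[150:260,150:420][:,:,::-1])]))
E
```

```text
t 8.22 [623.6 -75.  181.2] yawx 93.51 zax [ 0.001 -0.001 -1.   ] g 14.6 F [ 0.6  0.1 -0.1]
tool shift mm [-1.9 -0.8 78.2]
((480.7086486816406, 57.83058547973633), (28.7142391204834, 28.052547454833984), 0.38556498289108276)
((650.99462890625, 304.1038513183594), (32.16409683227539, 32.974483489990234), 66.17146301269531)
top 0.55 [229. 191.] [640. 298.  10.]
scene 0.45 [401. 240.] [647. 302.  10.]
```

View pics/s4c.png

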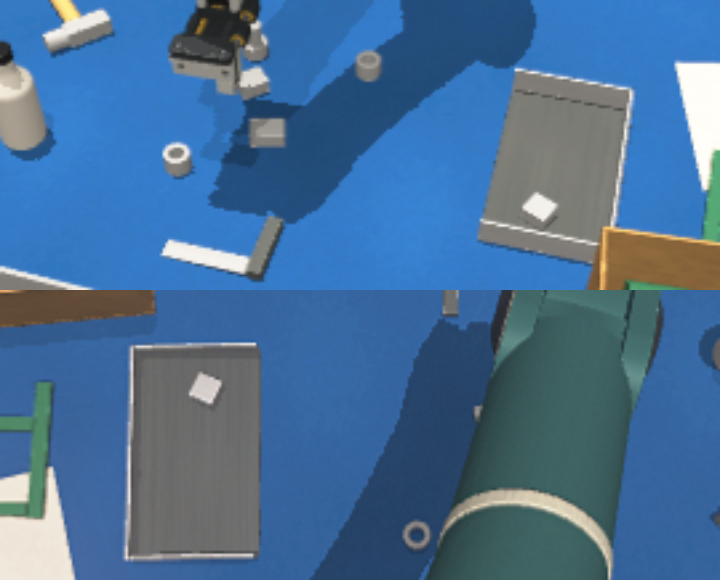

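A lies in the tray at (651,304). The fingers stand behind C, so next I lower them and push C.

Emit:
move_arm --steps '[[[0,0,0,-0.2,0,1.5,1.5],[0,0,0,0,0,1.5,1.5],[0,0,0,0,0,1.5,1.5],[0,0,0,0,0,1.5,1.5],[0,0,0,0,0,1.2,1.5],[0,0,0,0,0,0.5,1.5],[0,0,0,0.5,0,0,1.5],[0,0,0,0.7,0,0,1.5]]]'

```text
t: 9.18
tool_pos: [623.7, -60.5, 103.0]
eef_rot: [0.0, 0.684, 0.729, -0.0]
wrist_force: [-0.2, -1.6, -0.2]
grip_width: 15.3
grasp_force: 0.6
```

Emit:
move_arm --steps '[[[0,0,0,0.6,0,0,1.5],[0,0,0,0.8,0,0,1.5],[0,0,0,1,0,0,1.5],[0,0,0,1,0,0,1.5],[0,0,0,1,0,0,1.5],[0,0,0,1,0,0,1.5],[0,0,0,1,0,0,1.5],[0,0,0,1,0,0,1.5]]]'

```text
t: 9.85
tool_pos: [618.7, 14.4, 102.7]
eef_rot: [0.0, 0.684, 0.73, 0.0]
wrist_force: [0.2, -2.3, 1.0]
grip_width: 15.1
grasp_force: 1.1
```

Emit:
move_arm --steps '[[[0,0,0,1,0,0,1.5],[0,0,0,1,0,0,1.5],[0,0,0,1,0,0,1.5],[0,0,0,1,0,0,1.5],[0,0,0,1,0,0,1.5],[0,0,0,1,0,0,1.5],[0,0,0,1,0,0,1.5],[0,0,0,0.8,0,0,1.5]]]'

```text
t: 10.52
tool_pos: [613.5, 92.4, 102.6]
eef_rot: [-0.0, 0.684, 0.73, -0.0]
wrist_force: [0.2, -1.5, 1.6]
grip_width: 14.8
grasp_force: 1.1
```

```bash
python3 go.py 602 273 103
python3 - <<'E'
from h import *
im=save("scene","s5"); cv2.imwrite("pics/s5c.png",cv2.resize(im[120:280,220:480,::-1],(780,480),interpolation=cv2.INTER_CUBIC))
E
```

```text
t 10.52 [613.5  92.4 102.6] yawx 93.74 zax [-0.  0. -1.] g 14.8 F [ 0.2 -1.5  1.6]
tool shift mm [180.9   0.3  -0.4]
```

View pics/s5c.png

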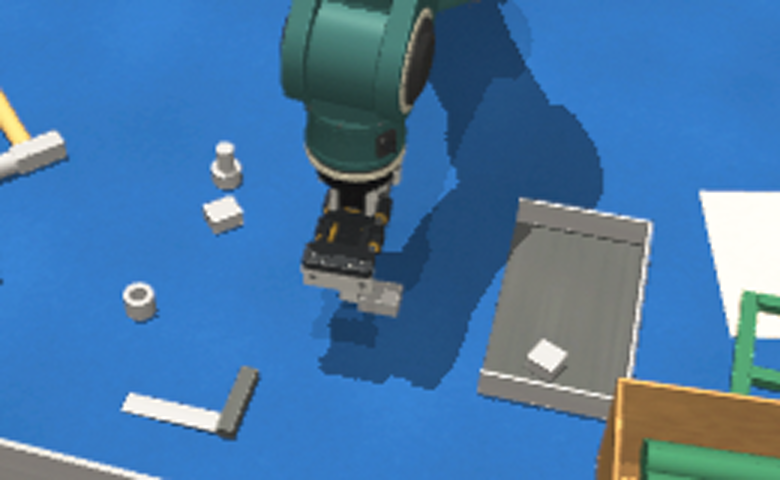

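C sits flush in front of the fingers at crop (380,295). I push on.

Emit:
move_arm --steps '[[[0,0,0,1,0,0,1.5],[0,0,0,1.1,0,0,1.5],[0,0,0,1.1,0,0,1.5],[0,0,0,1.1,0,0,1.5],[0,0,0,1.1,0,0,1.5],[0,0,0,1.1,0,0,1.5],[0,0,0,1.1,0,0,1.5],[0,0,0,1.1,0,0,1.5]]]'

```text
t: 11.23
tool_pos: [607.9, 179.2, 102.6]
eef_rot: [-0.0, 0.684, 0.73, -0.0]
wrist_force: [0.8, -1.2, -0.3]
grip_width: 15.0
grasp_force: 0.5
```

Emit:
move_arm --steps '[[[0,0,0,1.1,0,0,1.5],[0,0,0,1.1,0,0,1.5],[0,0,0,1.1,0,0,1.5],[0,0,0,1.1,0,0,1.5],[0,0,0,1.1,0,0,1.5],[0,0,0,1.1,0,0,1.5],[0,0,0,1.1,0,0,1.5],[0,0,0,0.8,0,0,1.5]]]'

```text
t: 11.9
tool_pos: [602.4, 264.4, 102.7]
eef_rot: [-0.0, 0.684, 0.73, 0.0]
wrist_force: [0.5, -0.6, -0.1]
grip_width: 15.1
grasp_force: 0.6
```

```bash
python3 go.py 602 273 103
```

```text
t 11.9 [602.4 264.4 102.7] yawx 93.75 zax [-0.  0. -1.] g 15.1 F [ 0.5 -0.6 -0.1]
tool shift mm [ 8.6  0.2 -0.3]
```

Emit:
move_arm --steps '[[[0,0,0,0.5,0,0,1.5],[0,0,0,0.2,0,0,1.5],[0,0,0,-0.6,0,0,1.5],[0,0,0,-0.8,0,0,1.5],[0,0,0,0,0,-2,1.5],[0,0,0,0,0,-3,1.5],[0,0,0,-1,0,-3,1.5],[0,0,2.5,-2,0,0,1.5]]]'

```text
t: 12.57
tool_pos: [606.8, 226.5, 188.1]
eef_rot: [0.001, 0.699, 0.715, 0.003]
wrist_force: [1.2, 0.2, 0.4]
grip_width: 14.9
grasp_force: 0.0
```

Emit:
move_arm --steps '[[[0,0,0,-3.5,-0.6,0,1.5],[0,0,0,-3.5,-0.6,0,1.5],[0,0,0,-3.5,-0.6,0,1.5],[0,0,0,-3.5,-0.6,0,1.5],[0,0,0,-3.5,-0.6,0,1.5],[0,0,0,-3.5,-0.6,0,1.5],[0,0,0,-3.5,-0.6,0,1.5],[0,0,0,-3,-0.6,0,1.5]]]'

```text
t: 13.23
tool_pos: [561.6, -54.1, 182.8]
eef_rot: [0.0, 0.701, 0.713, -0.0]
wrist_force: [0.8, 0.1, 0.4]
grip_width: 15.2
grasp_force: 0.0
```

```bash
python3 go.py 548 -118 180
```

```text
t 13.23 [561.6 -54.1 182.8] yawx 91.04 zax [ 0.    -0.001 -1.   ] g 15.2 F [0.8 0.1 0.4]
tool shift mm [-63.6 -14.8   2.9]
```

Emit:
move_arm --steps '[[[0,0,0,-2.2,-0.5,0,1.5],[0,0,0,-2,-0.5,0,1.5],[0,0,0,-1.8,-0.4,0,1.5],[0,0,0,0,0,0,1.5],[0,0,0,0,0,1,1.5],[0,0,0,0,0,1,1.5],[0,0,0,0,0,0,1.5],[0,0,0,0,0,0,1.5]]]'

```text
t: 13.9
tool_pos: [549.7, -109.8, 161.6]
eef_rot: [-0.001, 0.699, 0.715, -0.001]
wrist_force: [-0.4, -0.7, -0.5]
grip_width: 14.9
grasp_force: 0.0
```

```bash
python3 go.py 548 -118 103
python3 - <<'E'
from h import *
im=save("scene","s6"); t=save("top","t6");cv2.imwrite("pics/s6c.png",np.vstack([cv2.resize(i[:,:,::-1],(720,290)) for i in (im[160:270,200:470],t[150:260,150:420])]))
E
```

```text
t 13.9 [ 549.7 -109.8  161.6] yawx 91.26 zax [-0.002  0.    -1.   ] g 14.9 F [-0.4 -0.7 -0.5]
tool shift mm [-8.2 -1.8 58.6]
```

View pics/s6c.png

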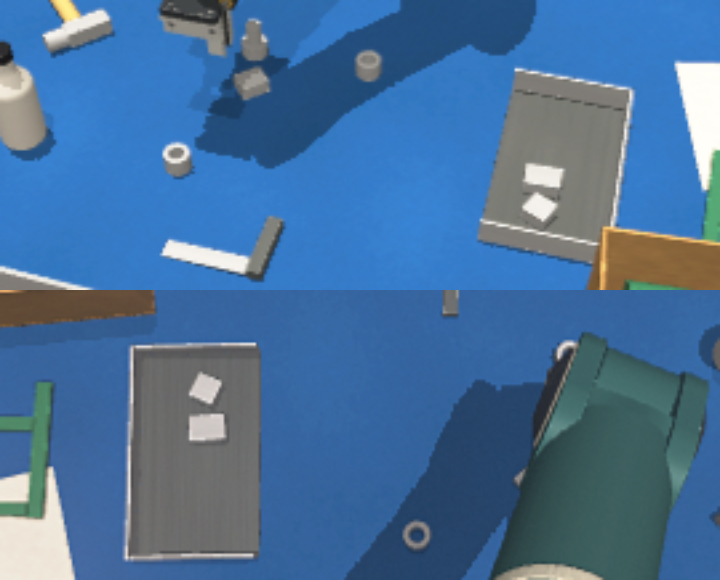

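A and C are both inside the tray, and the fingers stand behind B. Next I lower them and sweep B.

Emit:
move_arm --steps '[[[0,0,0,-0.8,-0.2,1,1.5],[0,0,0,0,0,1.5,1.5],[0,0,0,0,0,1.5,1.5],[0,0,0,0,0,1.2,1.5],[0,0,0,0,0,0.6,1.5],[0,0,0,0,0,0,1.5],[0,0,0,0.5,0,0,1.5],[0,0,0,0.6,0,0,1.5]]]'

```text
t: 14.67
tool_pos: [548.3, -107.5, 105.3]
eef_rot: [0.0, 0.7, 0.714, 0.0]
wrist_force: [0.7, -0.2, 0.7]
grip_width: 15.1
grasp_force: 0.0
```

Emit:
move_arm --steps '[[[0,0,0,0.6,0,0,1.5],[0,0,0,0.8,0,0,1.5],[0,0,0,1,0,0,1.5],[0,0,0,1,0,0,1.5],[0,0,0,1,0,0,1.5],[0,0,0,1,0,0,1.5],[0,0,0,1,0,0,1.5],[0,0,0,1,0,0,1.5]]]'

```text
t: 15.33
tool_pos: [546.4, -32.4, 104.7]
eef_rot: [0.0, 0.7, 0.715, -0.0]
wrist_force: [0.0, -2.5, 2.4]
grip_width: 15.1
grasp_force: 1.7
```

```bash
python3 go.py 541 272 103
python3 - <<'E'
from h import *
im=save("scene","s7"); cv2.imwrite("pics/s7c.png",cv2.resize(im[120:280,220:480,::-1],(780,480),interpolation=cv2.INTER_CUBIC))
E
```

```text
t 15.33 [546.4 -32.4 104.7] yawx 91.22 zax [ 0. -0. -1.] g 15.1 F [ 0.  -2.5  2.4]
tool shift mm [304.4   1.1   1.7]
```

View pics/s7c.png

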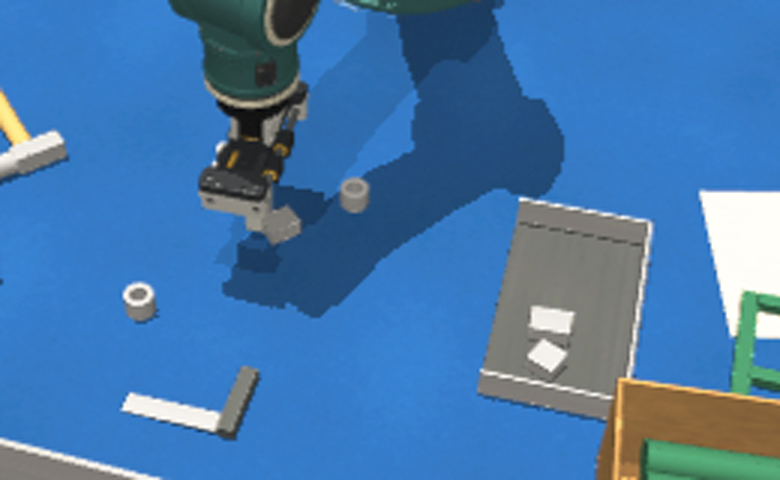

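B is cradled ahead of the fingers at crop (282,225), clear of the bushing at (355,195). I've now viewed 11 pictures, one over the limit of 10, so from here on I check by numbers only.

Emit:
move_arm --steps '[[[0,0,0,1,0,0,1.5],[0,0,0,1,0,0,1.5],[0,0,0,1,0,0,1.5],[0,0,0,1,0,0,1.5],[0,0,0,1,0,0,1.5],[0,0,0,1,0,0,1.5],[0,0,0,1,0,0,1.5],[0,0,0,1,0,0,1.5]]]'

```text
t: 16.05
tool_pos: [544.6, 47.6, 104.6]
eef_rot: [-0.0, 0.7, 0.715, -0.0]
wrist_force: [-1.2, -0.3, -0.3]
grip_width: 14.8
grasp_force: 0.5
```

Emit:
move_arm --steps '[[[0,0,0,1,0,0,1.5],[0,0,0,1,0,0,1.5],[0,0,0,1,0,0,1.5],[0,0,0,1,0,0,1.5],[0,0,0,1,0,0,1.5],[0,0,0,1,0,0,1.5],[0,0,0,1,0,0,1.5],[0,0,0,1,0,0,1.5]]]'

```text
t: 16.72
tool_pos: [543.0, 127.5, 104.7]
eef_rot: [0.0, 0.7, 0.715, -0.0]
wrist_force: [0.3, -0.4, -0.3]
grip_width: 15.2
grasp_force: 0.5
```

```bash
python3 go.py 541 272 103
python3 - <<'E'
from h import *
for c in("scene","top"):
    robot.read_camera(c)
    for n in("offcut_a_center","offcut_b_center"):
        for d in robot.place_of(c,n): print(c,n,round(d["conf"],2),ray(c,d["uv"],10)[0].round(0))
E
```

```text
t 16.72 [543.  127.5 104.7] yawx 91.22 zax [-0. -0. -1.] g 15.2 F [ 0.3 -0.4 -0.3]
tool shift mm [144.5   1.1   1.7]
scene offcut_a_center 0.7 [646. 300.  10.]
scene offcut_b_center 0.63 [528. 151.  10.]
top offcut_a_center 0.4 [653. 303.  10.]
```

Emit:
move_arm --steps '[[[0,0,0,0.8,0,0,1.5],[0,0,0,1,0,0,1.5],[0,0,0,1,0,0,1.5],[0,0,0,1,0,0,1.5],[0,0,0,1,0,0,1.5],[0,0,0,1,0,0,1.5],[0,0,0,1,0,0,1.5],[0,0,0,1,0,0,1.5]]]'

```text
t: 17.68
tool_pos: [541.3, 205.6, 104.6]
eef_rot: [0.0, 0.699, 0.715, -0.0]
wrist_force: [0.8, -2.2, 1.5]
grip_width: 14.9
grasp_force: 1.0
```

Emit:
move_arm --steps '[[[0,0,0,1,0,0,1.5],[0,0,0,1,0,0,1.5],[0,0,0,1,0,0,1.5],[0,0,0,1,0,0,1.5],[0,0,0,1,0,0,1.5],[0,0,0,0.7,0,0,1.5],[0,0,0,0.4,0,0,1.5],[0,0,0,0,0,0,1.5]]]'

```text
t: 18.35
tool_pos: [539.9, 266.6, 104.6]
eef_rot: [-0.0, 0.699, 0.715, 0.0]
wrist_force: [-0.2, 0.1, -0.1]
grip_width: 14.9
grasp_force: 0.0
```

Emit:
move_arm --steps '[[[0,0,0,-0.6,0,0,1.5],[0,0,0,-0.8,0,0,1.5],[0,0,0,0,0,-2,1.5],[0,0,0,0,0,-3,1.5],[0,0,0,-1,0,-3,1.5],[0,0,0,-3.5,0,-1,1.5],[0,0,0,-3.5,0,-1,1.5],[0,0,0,-3.5,0,-1,1.5]]]'

```text
t: 19.02
tool_pos: [542.5, 133.9, 215.4]
eef_rot: [0.0, 0.7, 0.714, 0.0]
wrist_force: [1.1, -0.7, 0.1]
grip_width: 15.3
grasp_force: 0.0
```

Emit:
move_arm --steps '[[[0,0,0,-3.5,0,-1,1.5],[0,0,0,-3.5,0,-1,1.5],[0,0,0,-3.5,0,-1,1.5],[0,0,0,-3.5,0,0,1.5],[0,0,0,-3.5,0,0,1.5],[0,0,0,-3.5,0,0,1.5],[0,0,0,0,0,0,1.5],[0,0,0,0,0,0,1.5]]]'

```text
t: 19.68
tool_pos: [546.4, -76.5, 244.7]
eef_rot: [0.0, 0.701, 0.713, -0.0]
wrist_force: [0.4, 1.8, 0.5]
grip_width: 15.1
grasp_force: 0.0
```

```bash
python3 go.py
python3 - <<'E'
from h import *
im=save("top","t8"); 
big=cv2.resize(im[:,:,::-1],None,fx=4,fy=4,interpolation=cv2.INTER_CUBIC)
m=((big[:,:,2]>120)).astype(np.uint8); m[:600]=0;m[1080:]=0;m[:,:740]=0;m[:,1560:]=0
for c in cv2.findContours(m,0,2)[0]:
    if 300<cv2.contourArea(c)<3500:
        w=ray("top",(c.reshape(-1,2)-1.5)/4,20)[:,:2]; print(np.round(cv2.minAreaRect(w.astype(np.float32))[0]),w.min(0).round(),w.max(0).round())
robot.read_camera("scene")
for n,z in(("offcut_b_center",10),("bushing_a",0),("shaft",0)):
    for d in robot.place_of("scene",n): print(n,round(d["conf"],2),ray("scene",d["uv"],z)[0].round(0))
E
```

```text
t 19.68 [546.4 -76.5 244.7] yawx 90.92 zax [ 0. -0. -1.] g 15.1 F [0.4 1.8 0.5]
[481.  58.] [466.  44.] [495.  72.]
[538. 290.] [514. 267.] [562. 313.]
[605. 300.] [588. 278.] [621. 322.]
[651. 304.] [632. 285.] [671. 324.]
offcut_b_center 0.41 [517. 297.  10.]
bushing_a 0.65 [460.  63.   0.]
bushing_a 0.46 [ 685. -129.    0.]
shaft 0.51 [485. -96.   0.]
shaft 0.4 [470.  58.   0.]
```

All three offcuts are at least 25 mm inside the mouth line, and the bushings and shaft haven't moved. I'm handing in.

```bash
python3 -c "
from cell import robot
print(robot.hand_in())"
```

```text
the job is handed in; nothing more can be done
None
```

I swept all three offcuts into the tray, at least 25 mm past the mouth line, and handed the job in at about 20 s; the bushings and shaft measured as unmoved, the other bench items weren't re-measured at the end, and I viewed 11 pictures against the limit of 10.

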